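# Load a battery pack into a push-push charging dock

### The arm

A 6-joint arm with a two-finger parallel gripper is mounted at the origin on the work surface. World frame = base frame: x ahead of the robot, y to its left, z up, the work surface at z = 0. Lengths are in m, angles in rad, forces in N, time in s.
With the tool pointing down it reaches from about 0.35 to 0.85 m from the base axis. Payload 8.1 kg.
Tool frame: the origin (TCP) lies on the centre line of the jaws, within the pads' length; the fingertips stand 22 mm ahead of it and the grasp point (between the pads) lies 3 mm ahead of it; z points along the fingers, y is the line along which they close (so a half turn about z gives the same grasp; the last joint's range is limited). The gripper opens to 93 mm and grips with 3 to 60 N. Pads are 15 mm wide; open, the fingers measure 128 mm over their backs; the gripper's body (75 mm by 188 mm) begins 65 mm behind the grasp point.
Start: joints at [1.078, 0.13, 1.488, -0, 1.523, -0.085], TCP at [0.238, 0.551, 0.241] pointing down, gripper open.
Joint ranges: [-2.96, 2.96], [-0.89, 2.26], [0.02, 2.5], [-1.34, 4.48], [0, 2.73], [-2.66, 2.66]. Speed limits (rad/s): [2.39, 2.39, 2.79, 3.14, 3.14, 3.14].

### API

Orientations are given as a rotation vector (axis times angle).
In Python, from plant import robot gives the robot as it stands.
- The arm moves only by the shell command python3 inch.py [FORCE], which reads ROWS from standard input. ROWS is a JSON list of rows, 1 to 20 of them, each written [opening, [dx, dy, dz], turn]: the finger opening in m, then dx, dy, dz in shares of the most that a row can go, 1 being 50 mm, then a turn about the tool's z in units of 0.1 rad; each row shifts and turns the commanded pose from where the row before left it, along the tool's axes as they then stand; what a row does not reach is not made up. A row lasts 1/10 s, in which the tool goes at most 0.05 m and 0.15 rad, less where a joint would pass 70% of its speed; a pose out of reach is approached as far as the arm can. The fingers move at their own pace and stop on an object; FORCE is the grip in N (left out, the last holds). Time passes only in rows, so rows that do not move let the fingers close. It prints the time, the measured TCP pose, the force, the opening and the grip force at its end. Input that does not fit is refused with a message, and nothing moves.
- robot.read_state(): the state, without advancing time (a new reading comes with each control period).
- robot.read_camera(name): name is "scene" or "side" or "wrist"; returns a dict with "image" (420x560x3 uint8, red, green, blue), "fx", "fy", "cx", "cy" (pixels), "R" (3x3) and "t" (3): a world point X has camera coordinates R X + t. Camera axes: x right, y down, z forward; pixel columns grow to the right and rows downward; lengths in m; the calibration is good to about 2 mm. A picture is of the moment at which its call begins. There is no depth.
- robot.close_job(): hands the job in; it is judged then, once.
The state is a dict: "t": time; "q": joint angles; "dq": joint speeds; "joint_torque": joint torques, N m; "tool_pos": TCP position; "orientation": TCP orientation; "force": force on the tool from outside, world axes, zero at the start; "wrist_torque": the same for the moment, N m; "opening": finger opening in m; "gripper_force": force on a finger pad.
Only numpy, scipy, OpenCV 4.12 (cv2) and the standard library are available. Lean on these libraries where they do the work, as an engineer would, in place of code of your own. Each camera call takes 0.05 s, during which the arm holds its last target. There are 200 camera calls.

### The job

Put the battery pack on charge: set it upright into the sloping tray of the charging dock, either way round, then push the tray down to the end of its travel so that its push-push latch catches, and let go. The loaded tray must stay latched in by itself (a second full push would release it). Leave the jar, the screwdriver and the parts bin where they are.

Things in the scene. Friction and masses are not known exactly. Their poses are not given: they have to be found in the camera images.
- pack: battery pack: upright block, black shell, grey end bands, paper label on each wide face, two small brass contacts on top; 70 mm along its x, 45 mm along its y, 110 mm tall (z), 0.27 to 0.5 kg. Origin at the centre of its underside, z up. Starts standing on the bench; the same after a half turn about z. Grasp it across its y (45 mm) near the top.
- dock: charging dock fixed to the bench: dark steel foot, 12 mm thick, 130 mm wide (y), from x = -72 to +88 mm, carrying a grey bay that leans 30 degrees from vertical, its mouth facing up and towards the dock's -x. Origin under the foot, z up. The bay's rim is square to the leaning axis, 83 mm above the bench at its front (-x) and 141 mm at its back.
- tray_floor (a point): centre of the inner floor of the dock's sprung aluminium tray; moves with the tray. z: the leaning axis, out of the mouth; x, y: the tray's long and short sides. Inside it is 76 mm (x) by 51 mm (y), 55 mm deep, walls 5 mm. A seated pack has its origin here, its z along this z, its y along this y or reversed, and sticks 55 mm out. With the tray out this point is 78 mm above the bench.
- tray_mouth (a point): centre of the tray's open top, 55 mm from tray_floor along z; same axes; moves with the tray. The lip flares slightly. With the tray out the lip stands 20 mm out of the bay's rim; latched, it is level with the rim.
- tray (a joint): depth of the tray in the bay along its own -z, in m: 0 out (start), 0.020 latched, 0.027 end stop. A spring pushes it out with 8 N at 0, 13.4 N at 0.027; the pack's weight alone does not move it. Pressed past 0.025 and let back it rests at 0.020; pressed past 0.025 once more and let go, it springs out to 0. An incomplete press just springs back.
- jar: pale see-through jar of hardware with a steel cap, 64 mm diameter, 90 mm tall, standing on the bench; origin at the centre of its underside. Bystander.
- screwdriver: screwdriver, 190 mm long, lying along its x on the bench. Bystander.
- bin: open grey parts bin with one divider, 90 x 140 x 50 mm, origin at the centre of its underside. Bystander.

How it is judged:
By the outcome, as a careful person would: the job done as asked, in the order asked, and still so for the second after the job is handed in, with the robot touching nothing.
It also fails if it takes over 45 s, if anything falls off the work surface, if the arm or the gripper's body presses on something with over 40 N, if the wrist force passes 120 N, or if a joint passes its speed limit or range.

## Working session

There is one attempt and no reset: what is moved stays moved. The work goes in short steps, Python scripts to look and compute and a shell command to move; the robot and the scene stay as the last step left them, time stands still between calls to the robot, and variables do not carry over. Pictures are saved under pics/ and viewed, at most 10 in all, crops included, and the job is handed in when it is done.

```bash
ls; mkdir -p pics; python3 - <<'E'
from plant import robot
import cv2,numpy as np
for n in("scene","side","wrist"):
    c=robot.read_camera(n); cv2.imwrite(f"pics/{n}0.png",c["image"][:,:,::-1]); np.savez(f"pics/{n}0.npz",**c)
    print(n,c["fx"],c["fy"],c["cx"],c["cy"],(-np.array(c["R"]).T@c["t"]).round(3),np.array(c["R"])[2].round(3))
print(robot.read_state())
E
```

```text
inch.py
pics
plant.py
scene 409.2265843100176 409.2265843100176 282.44326810284986 218.19423584132687 [ 0.853 -0.449  0.861] [-0.32   0.481 -0.816]
side 483.3769398393676 483.3769398393676 286.49652334101677 206.06307040065465 [ 0.282 -0.597  0.788] [ 0.312  0.611 -0.728]
wrist 330.5602418000479 330.5602418000479 279.34321677764746 209.08048738540643 [0.163 0.581 0.384] [ 0.265 -0.116 -0.957]
{'t': 0.15, 'q': array([ 1.07761187e+00,  1.30985965e-01,  1.48902821e+00,  1.83299122e-05,
        1.52301862e+00, -8.53936733e-02]), 'dq': array([ 0.00094336, -0.00246316, -0.0050922 ,  0.00098003, -0.00115353,
       -0.00079771]), 'joint_torque': array([ 1.32003210e-03, -5.60484874e+01, -4.92329872e+01,  7.67929782e-02,
        3.08755995e-02, -7.29306680e-05]), 'tool_pos': array([0.23772298, 0.55044713, 0.23982994]), 'orientation': array([-6.36041617e-01, -3.07609483e+00,  2.15966888e-03]), 'force': array([-0.29653358,  0.47654726, -0.58126761]), 'wrist_torque': array([-0.02583451,  0.03331778,  0.00925485]), 'gripper_force': 0.0, 'opening': 0.09308836659719659}
```

View pics/scene0.png

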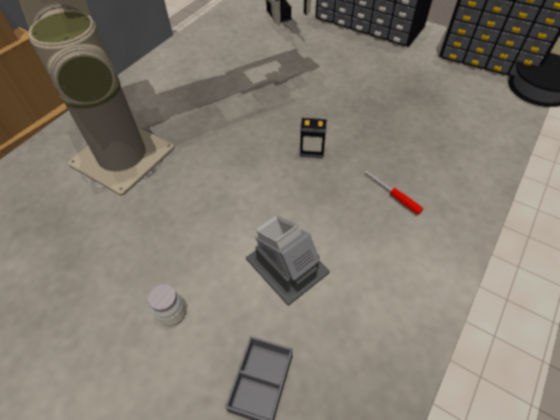

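View pics/side0.png

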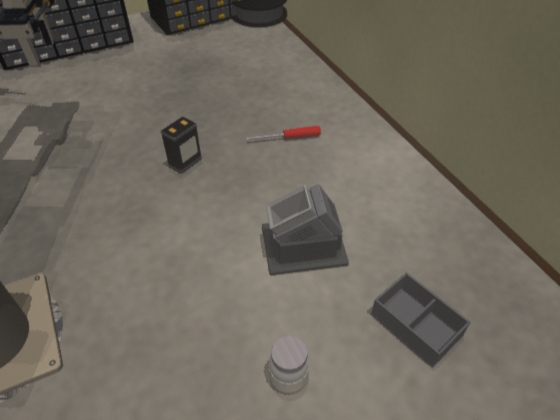

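```bash
cat > h.py <<'E'
import numpy as np,cv2
def load(n): 
    c=dict(np.load(f"pics/{n}.npz")); return c
def ray(c,uv):
    R=c["R"];o=-R.T@c["t"];d=R.T@np.array([(uv[0]-c["cx"])/c["fx"],(uv[1]-c["cy"])/c["fy"],1.]);return o,d/np.linalg.norm(d)
def plane(c,uv,z):
    o,d=ray(c,uv);return o+d*(z-o[2])/d[2]
def tri(obs):
    A=np.zeros((3,3));b=np.zeros(3);rs=[ray(c,u) for c,u in obs]
    for o,d in rs: P=np.eye(3)-np.outer(d,d);A+=P;b+=P@o
    X=np.linalg.solve(A,b);return X,max(np.linalg.norm((np.eye(3)-np.outer(d,d))@(X-o)) for o,d in rs)
def proj(c,X):
    p=c["R"]@X+c["t"];return np.array([c["fx"]*p[0]/p[2]+c["cx"],c["fy"]*p[1]/p[2]+c["cy"]])
def crop(n,x,y,w,h,k): return cv2.resize(cv2.imread(f"pics/{n}.png")[y:y+h,x:x+w],None,fx=k,fy=k,interpolation=cv2.INTER_CUBIC)
E
python3 - <<'E'
from h import *
s,d=load("scene0"),load("side0")
print("pack",plane(s,(313,124),.11),plane(d,(181,127),.11),tri([(s,(313,124)),(d,(181,127))]))
print("dock",plane(s,(280,232),.12),plane(d,(295,210),.12))
m=np.vstack([np.hstack([crop("scene0",275,105,80,60,5),crop("side0",142,110,80,60,5)]),np.hstack([crop("scene0",240,210,100,75,4)[:300],crop("side0",256,180,100,75,4)])])
cv2.imwrite("pics/m0.png",m); print(m.shape)
E
```

```text
pack [0.46197537 0.29782643 0.11      ] [0.46774552 0.2980205  0.11      ] (array([0.46588396, 0.29028015, 0.11667498]), np.float64(0.000671158180896691))
dock [ 0.57766209 -0.04616545  0.12      ] [ 0.57765443 -0.05304054  0.12      ]
(600, 800, 3)
```

View pics/m0.png

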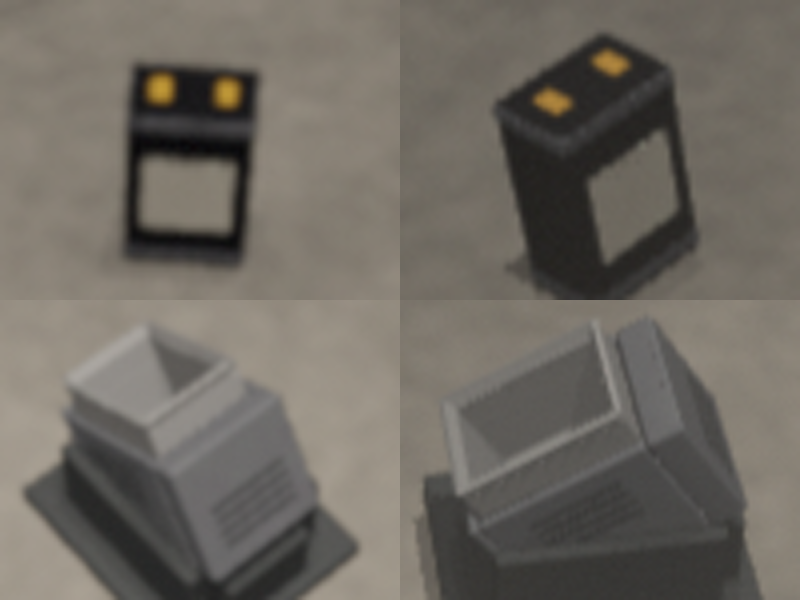

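```bash
python3 - <<'E'
from h import *
s,d=load("scene0"),load("side0")
S={'A':(148,325),'B':(70,380),'C':(153,430),'D':(243,370)}
D={'A':(443,405),'B':(462,492),'C':(632,415),'D':(597,322)}
P={}
for k in 'ABCD':
    X,e=tri([(s,(240+S[k][0]/4,210+(S[k][1]-300)/4)),(d,(256+(D[k][0]-400)/4,180+(D[k][1]-300)/4))]);P[k]=X;print(k,X.round(4),e.round(4))
for a,b in('AB','BC','CD','DA'):print(a,b,np.linalg.norm(P[a]-P[b]).round(4),(P[b]-P[a]).round(4))
print("mouth",np.mean(list(P.values()),0))
# brass
C={}
for n,c in(("scene0",s),("side0",d)):
    im=cv2.imread(f"pics/{n}.png");h=cv2.cvtColor(im,cv2.COLOR_BGR2HSV);m=cv2.inRange(h,(10,120,100),(35,255,255))
    m[:, :140]=0;m[:105]=0;m[165:]=0;m[:,340:]=0
    nn,_,st,ce=cv2.connectedComponentsWithStats(m);C[n]=[tuple(x) for x,q in zip(ce[1:],st[1:]) if q[4]>5];C[n].sort();print(n,C[n])
Q=[]
for a,b in zip(C["scene0"],C["side0"]):
    X,e=tri([(s,a),(d,b)]);Q.append(X);print("contact",X.round(4),e.round(4),plane(s,a,.111),plane(d,b,.111))
E
```

```text
A [ 0.5415 -0.0033  0.1003] 0.0004
B [ 0.5254 -0.0586  0.1013] 0.0005
C [ 0.5986 -0.085   0.1457] 0.0012
D [ 0.6158 -0.0228  0.1401] 0.0013
A B 0.0576 [-0.016  -0.0553  0.001 ]
B C 0.0896 [ 0.0732 -0.0265  0.0444]
C D 0.0648 [ 0.0171  0.0623 -0.0056]
D A 0.0865 [-0.0743  0.0195 -0.0397]
mouth [ 0.57032405 -0.04240576  0.12184174]
scene0 [(np.float64(306.7241379310345), np.float64(122.41379310344827)), (np.float64(320.0), np.float64(123.29166666666667))]
side0 [(np.float64(172.07692307692307), np.float64(129.80769230769232)), (np.float64(183.76923076923077), np.float64(122.03846153846153))]
contact [0.4458 0.2921 0.1131] 0.0005 [0.44501209 0.29342766 0.111     ] [0.44623886 0.29567    0.111     ]
contact [0.4782 0.3069 0.1138] 0.0006 [0.47708566 0.30904059 0.111     ] [0.47896546 0.31164658 0.111     ]
```

View pics/wrist0.png

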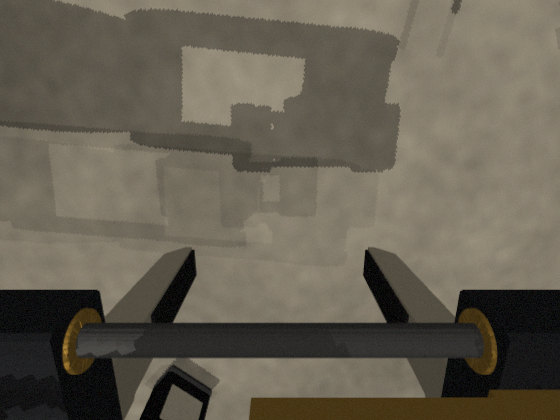

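The rows are not in the units I measure in: shifts go in shares of 50 mm and turns go in units of 0.1 rad. I convert before sending: -0.142 rad is -1.42.

```bash
echo '[[0.093, [0, 0, 0], -1.42], [0.093, [0, 0, 0], -1.42], [0.093, [0, 0, 0], -1.42], [0.093, [0, 0, 0], -1.42], [0.093, [0, 0, 0], -1.42], [0.093, [0, 0, 0], -1.42]]' | python3 inch.py
cat >> h.py <<'E'
from scipy.spatial.transform import Rotation as Ro
def delta(target,yawx=None):
    from plant import robot
    s=robot.read_state();R=Ro.from_rotvec(s["orientation"]).as_matrix()
    y=np.degrees(np.arctan2(R[1,0],R[0,0]))
    print("tcp",s["tool_pos"].round(4),"yawx",y.round(2),"tilt z",R[:,2].round(3),"t",s["t"],"F",s["force"].round(1),"open",s["opening"].round(4),"g",s["gripper_force"])
    if target is not None: print("tool delta",(R.T@(np.array(target)-s["tool_pos"])).round(4))
    if yawx is not None: print("turn",np.radians(-((yawx-y+180)%360-180)).round(3))
E
python3 -c "
from h import *
delta((.481,.310,.24),205.5)"
```

```text
t: 0.75
tool_pos: [0.2378, 0.5506, 0.2402]
orientation: [0.701, -3.062, 0.001]
force: [-0.3, 0.9, -0.8]
opening: 0.0928
gripper_force: 0.0Traceback (most recent call last):
  File "<string>", line 3, in <module>
    delta((.481,.310,.24),205.5)
    ~~~~~^^^^^^^^^^^^^^^^^^^^^^^
  File "h.py", line 20, in delta
    print("tcp",s["tool_pos"].round(4),"yawx",y.round(2),"tilt z",R[:,2].round(3),"t",s["t"],"F",s["force"].round(1),"open",s["opening"].round(4),"g",s["gripper_force"])
                                                                                                                            ^^^^^^^^^^^^^^^^^^
AttributeError: 'float' object has no attribute 'round'
```

```bash
sed -i 's/s\["opening"\].round(4)/round(s["opening"],4)/' h.py
python3 -c "
from h import *
delta((.481,.310,.24),205.5)"
```

```text
tcp [0.2378 0.5506 0.2402] yawx -154.21 tilt z [-0.    -0.001 -1.   ] t 0.75 F [-0.3  0.9 -0.8] open 0.0928 g 0.0
tool delta [-1.143e-01 -3.224e-01  3.000e-04]
turn 0.005
```

To row units: -0.0322 m is -0.644, -0.0114 m is -0.228.

```bash
echo '[[0.093, [-0.228, -0.644, 0], 0], [0.093, [-0.228, -0.644, 0], 0], [0.093, [-0.228, -0.644, 0], 0], [0.093, [-0.228, -0.644, 0], 0], [0.093, [-0.228, -0.644, 0], 0], [0.093, [-0.228, -0.644, 0], 0], [0.093, [-0.228, -0.644, 0], 0], [0.093, [-0.228, -0.644, 0], 0], [0.093, [-0.228, -0.644, 0], 0], [0.093, [-0.228, -0.644, 0], 0], [0.093, [0, 0, 0], 0]]' | python3 inch.py
python3 - <<'E'
from h import *
from plant import robot
delta((.481,.310,.095),205.5)
for n in("wrist","scene"):
    c=robot.read_camera(n); cv2.imwrite(f"pics/{n}1.png",c["image"][:,:,::-1]); np.savez(f"pics/{n}1.npz",**c)
E
```

```text
t: 1.85
tool_pos: [0.4815, 0.306, 0.2402]
orientation: [0.686, -3.066, 0.002]
force: [0.1, 0.4, 0.2]
opening: 0.0934
gripper_force: 0.0
tcp [0.4815 0.306  0.2402] yawx -154.77 tilt z [ 0.    -0.001 -1.   ] t 1.85 F [0.1 0.4 0.2] open 0.0934 g 0.0
tool delta [-0.0013  0.004   0.1452]
turn -0.005
```

View pics/wrist1.png

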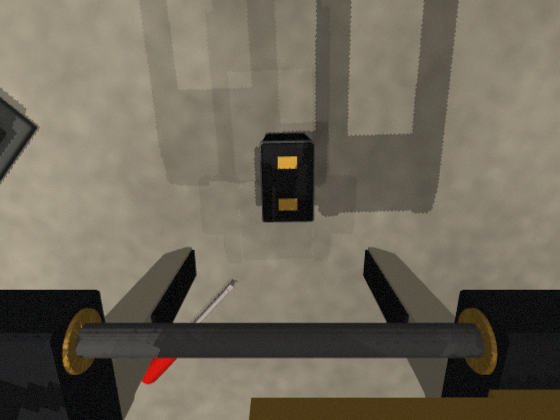

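```bash
python3 - <<'E'
from h import *
w,s,d=load("wrist1"),load("scene0"),load("side0")
S=[(306.7,122.4),(320,123.3)];D=[(172.1,129.8),(183.8,122.0)]
h=cv2.cvtColor(cv2.imread("pics/wrist1.png"),cv2.COLOR_BGR2HSV);m=cv2.inRange(h,(10,120,80),(35,255,255));m[230:]=0
n,_,st,ce=cv2.connectedComponentsWithStats(m);W=sorted([tuple(c) for c,q in zip(ce[1:],st[1:]) if q[4]>20],key=lambda c:c[1]);print(W)
P=[plane(w,a,.1105) for a in W];v=P[1]-P[0];print(P,np.mean(P,0),np.degrees(np.arctan2(v[1],v[0])))
Q=[tri([(w,W[i]),(s,S[i]),(d,D[i])]) for i in(0,1)];print(Q,np.mean([q[0] for q in Q],0))
c=np.mean(P,0);print(c[:2]+.021*np.array([.903,.431]))
E
```

```text
[(np.float64(286.5736434108527), np.float64(162.0)), (np.float64(287.55223880597015), np.float64(203.97014925373134))]
[array([0.44330913, 0.29357023, 0.1105    ]), array([0.47560903, 0.30995777, 0.1105    ])] [0.45945908 0.301764   0.1105    ] 26.90121943720242
[(array([0.44473064, 0.29347804, 0.11175208]), np.float64(0.0015708252571541817)), (array([0.47706904, 0.30965623, 0.11142815]), np.float64(0.001878954089786147))] [0.46089984 0.30156714 0.11159011]
[0.47842208 0.310815  ]
```

```bash
echo '[[0.093, [0, 0.11, 0], -0.22], [0.093, [0, 0, 0.7], 0], [0.093, [0, 0, 0.7], 0], [0.093, [0, 0, 0.7], 0], [0.093, [0, 0, 0.6], 0], [0.093, [0, 0, 0.2], 0], [0.093, [0, 0, 0], 0], [0.03, [0, 0, 0], 0], [0.03, [0, 0, 0], 0], [0.03, [0, 0, 0], 0], [0.03, [0, 0, 0], 0], [0.03, [0, 0, 0], 0], [0.03, [0, 0, 0], 0]]' | python3 inch.py 12
python3 -c "
from h import *
delta((.4793,.311,.095),206.5)"
```

```text
t: 3.25
tool_pos: [0.477, 0.314, 0.0959]
orientation: [-0.725, 3.056, 0.0]
force: [-0.2, -0.1, 0.6]
opening: 0.0494
gripper_force: 0.5
tcp [0.477  0.314  0.0959] yawx -153.3 tilt z [ 0.  0. -1.] t 3.25 F [-0.2 -0.1  0.6] open 0.0494 g 0.45983039774000645
tool delta [-0.0007 -0.0037  0.0009]
turn 0.004
```

To row units: -0.03 m is -0.6, -0.02 m is -0.4.

```bash
echo '[[0.03, [0, 0, 0], 0], [0.03, [0, 0, 0], 0], [0.03, [0, 0, 0], 0], [0.03, [0, 0, 0], 0]]' | python3 inch.py 12; echo '[[0.03, [0, 0, -0.6], 0], [0.03, [0, 0, -0.6], 0], [0.03, [0, 0, -0.6], 0], [0.03, [0, 0, -0.6], 0], [0.03, [0, 0, -0.4], 0], [0.03, [0, 0, 0], 0], [0.03, [0, 0, 0], 0]]' | python3 inch.py
python3 - <<'E'
from h import *
from plant import robot
for n in("wrist","scene","side"):
    c=robot.read_camera(n); cv2.imwrite(f"pics/{n}2.png",c["image"][:,:,::-1]); np.savez(f"pics/{n}2.npz",**c)
delta(None)
c=load("scene2");u=proj(c,np.array([.47,.31,.2])).astype(int);c=load("side2");v=proj(c,np.array([.47,.31,.2])).astype(int);print(u,v)
def cr(n,u): x,y=max(u[0]-50,0),max(u[1]-37,0);return crop(n,x,y,100,75,4)
cv2.imwrite("pics/m2.png",np.vstack([np.hstack([cr("scene2",u),cr("side2",v)]),np.hstack([cv2.resize(cv2.imread("pics/wrist2.png"),(400,300)),np.zeros((300,400,3),np.uint8)])]))
E
```

```text
t: 3.65
tool_pos: [0.4771, 0.3139, 0.0958]
orientation: [-0.725, 3.056, -0.0]
force: [0.9, -3.1, 2.1]
opening: 0.0455
gripper_force: 12.0
t: 4.35
tool_pos: [0.4764, 0.314, 0.2344]
orientation: [0.726, -3.055, 0.0]
force: [-0.7, -1.0, -4.4]
opening: 0.0449
gripper_force: 12.0
tcp [0.4758 0.3135 0.233 ] yawx -153.29 tilt z [-0.004 -0.002 -1.   ] t 4.5 F [-0.1 -0.5 -5.1] open 0.0451 g 11.999501734972
[319  94] [173  89]
```

View pics/m2.png

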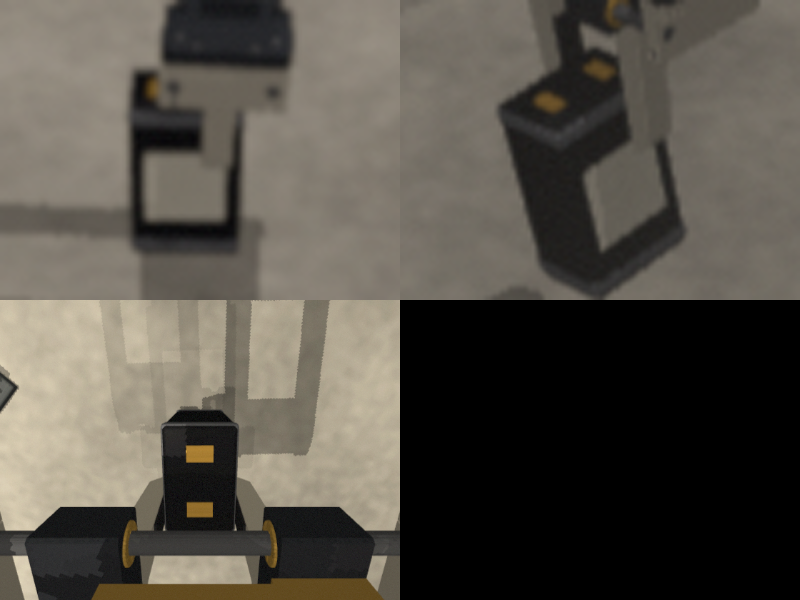

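```bash
cat >> h.py <<'E'
def tilt(tag):
    from plant import robot
    c=robot.read_camera("wrist");s=robot.read_state();cv2.imwrite(f"pics/{tag}.png",c["image"][:,:,::-1]);np.savez(f"pics/{tag}.npz",**c)
    R=Ro.from_rotvec(s["orientation"]).as_matrix();p=s["tool_pos"]+.003*R[:,2]
    m=cv2.inRange(cv2.cvtColor(c["image"],cv2.COLOR_RGB2HSV),(10,120,80),(35,255,255));m[:,:225]=0;m[:,335:]=0;m[395:]=0
    n,_,st,ce=cv2.connectedComponentsWithStats(m);W=sorted([tuple(x) for x,q in zip(ce[1:],st[1:]) if q[4]>60],key=lambda x:x[1])[:2]
    Q=[]
    for uv in W:
        o,d=ray(c,uv);X=o+d*((p-o)@R[:,1])/(d@R[:,1]);Q.append(R.T@(X-p))
    print(tag,"px",np.round(W,1).tolist(),"tool xz",[q[[0,2]].round(4).tolist() for q in Q])
    if len(Q)==2: v=Q[0]-Q[1];print("tilt deg",np.degrees(np.arctan2(v[2],v[0])).round(1),"len",np.linalg.norm(v).round(4))
    print("torque",(R.T@s["wrist_torque"]).round(3),"F",s["force"].round(1),"open",round(s["opening"],4),"tcp",s["tool_pos"].round(4))
E
python3 -c "
from h import *
tilt('w3')"
echo '[[0.03, [0, 0, 0.6], 0], [0.03, [0, 0, 0.6], 0], [0.03, [0, 0, 0.6], 0], [0.03, [0, 0, 0], 0], [0.03, [0, 0, 0], 0]]' | python3 inch.py 8
python3 -c "
from h import *
tilt('w4')"
```

```text
w3 px [[279.1, 215.2], [279.5, 293.0]] tool xz [[1.0468, -3.1362], [-0.5684, 0.9327]]
tilt deg -68.3 len 4.3777
torque [-0.091 -0.03  -0.022] F [-1.   0.9 -5. ] open 0.0452 tcp [0.4759 0.3136 0.2333]
t: 5.05
tool_pos: [0.4761, 0.3136, 0.1449]
orientation: [0.725, -3.054, 0.001]
force: [0.2, 0.3, -4.3]
opening: 0.0452
gripper_force: 8.0
w4 px [[279.1, 211.4], [279.5, 290.5]] tool xz [[0.6103, -1.864], [-0.6647, 1.1236]]
tilt deg -66.9 len 3.2482
torque [-0.028 -0.109  0.016] F [-0.  -0.2 -4. ] open 0.0448 tcp [0.4772 0.3142 0.1465]
```

```bash
cat >> h.py <<'E'
def tilt(tag,r=(.039,.0185)):
    """far contact: ray meets circle about the pads' axis, in the tool xz plane"""
    from plant import robot
    c=robot.read_camera("wrist");s=robot.read_state();cv2.imwrite(f"pics/{tag}.png",c["image"][:,:,::-1]);np.savez(f"pics/{tag}.npz",**c)
    R=Ro.from_rotvec(s["orientation"]).as_matrix();p=s["tool_pos"]+.003*R[:,2]
    m=cv2.inRange(cv2.cvtColor(c["image"],cv2.COLOR_RGB2HSV),(10,120,80),(35,255,255));m[:,:225]=0;m[:,335:]=0;m[395:]=0
    n,_,st,ce=cv2.connectedComponentsWithStats(m);W=sorted([tuple(x) for x,q in zip(ce[1:],st[1:]) if q[4]>60],key=lambda x:x[1])
    o,d=ray(c,W[0]);o=(R.T@(o-p))[[0,2]];d=(R.T@d)[[0,2]];d/=np.linalg.norm(d)
    b=o@d;D=b*b-o@o+r[0]**2+r[1]**2;print(tag,"px",np.round(W,1).tolist(),"disc",D)
    if D>0:
        X=o+d*(-b-D**.5);print("pt",X.round(4),"tilt",np.degrees(np.arctan2(r[1],r[0])-np.arctan2(-X[1],X[0])).round(1))
    print("torque",(R.T@s["wrist_torque"]).round(3),"F",s["force"].round(1),"open",round(s["opening"],4),"tcp",s["tool_pos"].round(4))
E
python3 -c "
from h import *
tilt('w4')"
echo '[[0.03, [0, 0, 0.2], 0], [0.03, [0, 0, 0], 0], [0.03, [0, 0, 0], 0]]' | python3 inch.py 6
python3 -c "
from h import *
tilt('w5')"
```

```text
w4 px [[279.1, 211.4], [279.5, 290.5]] disc 0.0005960085622705789
pt [ 0.0412 -0.0128] tilt 8.1
torque [-0.043 -0.096 -0.016] F [-0.4  0.8 -3.7] open 0.0445 tcp [0.4779 0.3145 0.1475]
t: 5.45
tool_pos: [0.4769, 0.314, 0.1358]
orientation: [-0.726, 3.057, -0.0]
force: [1.0, -0.9, -2.1]
opening: 0.0451
gripper_force: 6.0
w5 px [[279.1, 210.4], [279.5, 289.5]] disc 0.0006186462224157456
pt [ 0.041  -0.0134] tilt 7.3
torque [-0.019 -0.089 -0.021] F [-0.5  0.2 -5. ] open 0.0447 tcp [0.477  0.3141 0.1359]
```

```bash
echo '[[0.03, [0, 0, 0], 0], [0.03, [0, 0, 0], 0]]' | python3 inch.py 5
python3 -c "
from h import *
tilt('w6')"
echo '[[0.03, [0, 0, 0], 0], [0.03, [0, 0, 0], 0]]' | python3 inch.py 4
python3 -c "
from h import *
tilt('w7')"
```

```text
t: 5.7
tool_pos: [0.477, 0.3141, 0.1359]
orientation: [-0.726, 3.056, 0.0]
force: [-0.5, 0.1, -4.4]
opening: 0.0452
gripper_force: 5.0
w6 px [[279.1, 210.4], [279.5, 289.5]] disc 0.0006333095227101129
pt [ 0.0409 -0.0138] tilt 6.8
torque [-0.052 -0.082 -0.047] F [-0.3  0.3 -4.1] open 0.0452 tcp [0.477  0.3141 0.1359]
t: 5.95
tool_pos: [0.4769, 0.314, 0.1357]
orientation: [-0.726, 3.057, -0.0]
force: [-0.7, -0.2, -3.8]
opening: 0.045
gripper_force: 4.0
w7 px [[279.0, 205.0], [279.5, 285.0]] disc 0.0004343449985100795
pt [ 0.0421 -0.0095] tilt 12.6
torque [-0.003 -0.106  0.026] F [ 0.2  0.2 -4.7] open 0.045 tcp [0.4769 0.314  0.1357]
```

```bash
echo '[[0.03, [0, 0, 0], 0], [0.03, [0, 0, 0], 0]]' | python3 inch.py 12 | tail -1
cat >> h.py <<'E'
def look(tag,P,hw=50):
    from plant import robot
    o=[];hh=int(hw*.75)
    for n in("scene","side"):
        c=robot.read_camera(n);cv2.imwrite(f"pics/{n}{tag}.png",c["image"][:,:,::-1]);np.savez(f"pics/{n}{tag}.npz",**c)
        u=proj(c,np.array(P)).astype(int);x,y=max(u[0]-hw,0),max(u[1]-hh,0);print(n,"origin",x,y,"scale",400/(2*hw))
        o.append(cv2.resize(crop(f"{n}{tag}",x,y,2*hw,2*hh,4),(400,300)))
    w=robot.read_camera("wrist");cv2.imwrite(f"pics/wrist{tag}.png",w["image"][:,:,::-1]);np.savez(f"pics/wrist{tag}.npz",**w)
    cv2.imwrite(f"pics/m{tag}.png",np.vstack([np.hstack(o),np.hstack([cv2.resize(w["image"][:,:,::-1],(400,300)),np.zeros((300,400,3),np.uint8)])]))
E
python3 -c "
from h import *
look('8',(.465,.308,.1))"
```

```text
gripper_force: 12.0
scene origin 265 88 scale 4.0
side origin 129 91 scale 4.0
```

View pics/m8.png

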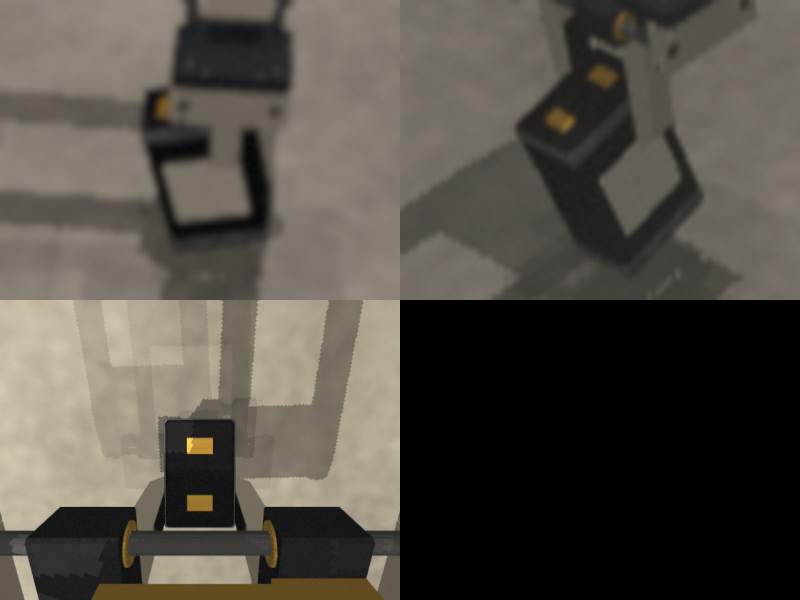

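```bash
for i in 1 2 3; do echo '[[0.03, [0, 0, 0], 0], [0.03, [0, 0, 0], 0], [0.03, [0, 0, 0], 0]]' | python3 inch.py 4 | grep grip; python3 -c "
from h import *
tilt('w9')"; done; echo '[[0.03, [0, 0, 0], 0]]' | python3 inch.py 12 | tail -1
python3 -c "
from h import *
look('9',(.465,.308,.1))"
```

```text
gripper_force: 4.0
w9 px [[278.9, 203.8], [279.5, 284.0]] disc 0.00038924484331564303
pt [ 0.0423 -0.0084] tilt 14.1
torque [-0.114 -0.052 -0.048] F [-0.8  0.3 -4.5] open 0.0452 tcp [0.4769 0.314  0.1356]
gripper_force: 4.0
w9 px [[278.9, 203.9], [279.5, 284.0]] disc 0.00039035791917285293
pt [ 0.0423 -0.0085] tilt 14.1
torque [-0.141 -0.077  0.   ] F [ 0.1 -0.  -4.2] open 0.0451 tcp [0.4769 0.314  0.1356]
gripper_force: 4.0
w9 px [[278.9, 203.9], [279.5, 284.0]] disc 0.00039021136393201404
pt [ 0.0423 -0.0085] tilt 14.1
torque [-0.068 -0.046 -0.017] F [ 0.2 -0.1 -4. ] open 0.0451 tcp [0.4769 0.314  0.1357]
gripper_force: 12.0
scene origin 265 88 scale 4.0
side origin 129 91 scale 4.0
```

View pics/m9.png

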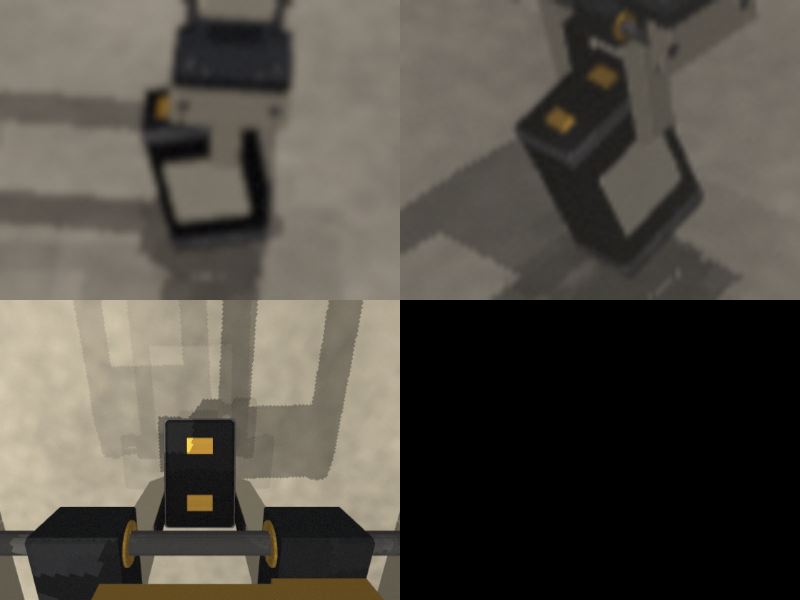

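```bash
python3 - <<'E'
from h import *
s,d=load("scene9"),load("side9")
S={'TL':(150,143),'BL':(174,241),'BR':(268,232)};D={'TL':(570,164),'BL':(630,273),'BR':(703,197)}
P={}
for k in S:
    P[k],e=tri([(s,(265+S[k][0]/4,88+S[k][1]/4)),(d,(129+(D[k][0]-400)/4,91+D[k][1]/4))]);print(k,P[k].round(4),e.round(4))
v=P['BR']-P['BL'];print("bottom",np.linalg.norm(v),"tilt",np.degrees(np.arctan2(v[2],np.hypot(*v[:2]))),"yaw",np.degrees(np.arctan2(v[1],v[0])))
v=P['TL']-P['BL'];print("side",np.linalg.norm(v),"tilt",np.degrees(np.arccos(v[2]/np.linalg.norm(v))),v)
E
```

```text
TL [0.4411 0.2777 0.1179] 0.0011
BL [0.4618 0.2795 0.0321] 0.0019
BR [0.5198 0.3082 0.0474] 0.0015
bottom 0.06652792977416529 tilt 13.289489708186302 yaw 26.25683623961069
side 0.08830156663291719 tilt 13.571118677642353 [-0.02064164 -0.00180201  0.08583613]
```

To row units: -0.03 m is -0.6, -0.015 m is -0.3, 0.12 rad is 1.2.

```bash
echo '[[0.03, [0, 0, -0.6], 0], [0.03, [0, 0, -0.6], 1.2], [0.03, [0, 0, -0.6], 1.2], [0.03, [0, 0, -0.6], 1.2], [0.03, [0, 0, -0.6], 1.2], [0.03, [0, 0, -0.3], 1.2], [0.03, [0, 0, 0], 1.2], [0.03, [0, 0, 0], 0], [0.03, [0, 0, 0], 0]]' | python3 inch.py 20
python3 -c "
from h import *
delta((.657,-.068,.30),163.7); tilt('w10')"
```

```text
t: 8.55
tool_pos: [0.4766, 0.3139, 0.3]
orientation: [-0.392, -3.116, 0.001]
force: [-0.2, 0.2, -5.1]
opening: 0.0448
gripper_force: 20.0
tcp [0.4766 0.3139 0.3   ] yawx 165.66 tilt z [-0.001 -0.001 -1.   ] t 8.55 F [-0.2  0.2 -5.1] open 0.0448 g 19.999679625034332
tool delta [-2.693e-01 -3.253e-01  1.000e-04]
turn 0.034
w10 px [[279.4, 203.7], [279.5, 284.0]] disc 0.00045220623151388074
pt [ 0.042  -0.0101] tilt 11.8
torque [-0.005  0.011  0.03 ] F [-0.5 -0.1 -3.6] open 0.045 tcp [0.4766 0.3138 0.2998]
```

To row units: -0.025 m is -0.5, -0.0207 m is -0.414, 0.034 rad is 0.34.

```bash
echo '[[0.03, [-0.414, -0.5, 0], 0], [0.03, [-0.414, -0.5, 0], 0], [0.03, [-0.414, -0.5, 0], 0], [0.03, [-0.414, -0.5, 0], 0], [0.03, [-0.414, -0.5, 0], 0], [0.03, [-0.414, -0.5, 0], 0], [0.03, [-0.414, -0.5, 0], 0], [0.03, [-0.414, -0.5, 0], 0], [0.03, [-0.414, -0.5, 0], 0], [0.03, [-0.414, -0.5, 0], 0], [0.03, [-0.414, -0.5, 0], 0], [0.03, [-0.414, -0.5, 0], 0], [0.03, [-0.414, -0.5, 0], 0.34], [0.03, [0, 0, 0], 0], [0.03, [0, 0, 0], 0], [0.03, [0, 0, 0], 0]]' | python3 inch.py | head -2
python3 - <<'E'
from h import *
from plant import robot
delta((.657,-.068,.30),163.7)
w=robot.read_camera("wrist");np.savez("pics/wrist11.npz",**w);im=w["image"][:,:,::-1].copy();cv2.imwrite("pics/wrist11.png",im)
print(proj(w,np.array([.5703,-.0424,.122])))
cv2.imwrite("pics/m11.png",cv2.resize(im[0:420],(800,600),interpolation=cv2.INTER_CUBIC))
E
```

```text
t: 10.2
tool_pos: [0.6554, -0.0673, 0.3001]
tcp [ 0.6554 -0.0673  0.3001] yawx 163.62 tilt z [-0.001  0.001 -1.   ] t 10.2 F [ 0.1  0.1 -4. ] open 0.045 g 19.99727725982666
tool delta [-0.0017 -0.0002  0.0001]
turn -0.001
[280.50016277 100.78727051]
```

View pics/m11.png

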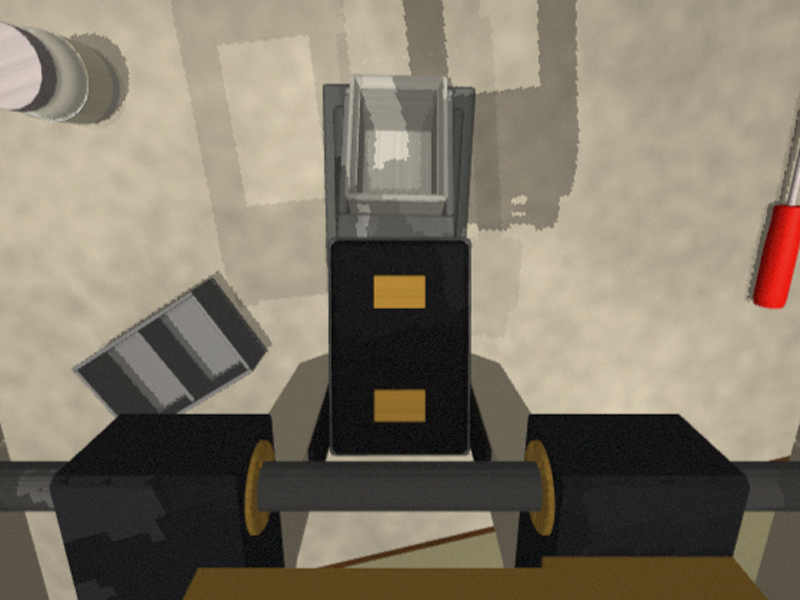

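```bash
python3 - <<'E'
from h import *
w=load("wrist11");s,d=load("scene0"),load("side0")
W={'A':(449,77),'B':(352,77),'C':(342,200),'D':(454,200)}
S={'A':(148,325),'B':(70,380),'C':(153,430),'D':(243,370)}
D={'A':(443,405),'B':(462,492),'C':(632,415),'D':(597,322)}
P={}
for k in 'ABCD':
    wu=(W[k][0]*.7,W[k][1]*.7);o3=[(w,wu),(s,(240+S[k][0]/4,210+(S[k][1]-300)/4)),(d,(256+(D[k][0]-400)/4,180+(D[k][1]-300)/4))]
    X,e=tri(o3);P[k]=plane(w,wu,.104 if k in'AB' else .147);print(k,X.round(4),e.round(4),"wrist+plane",P[k].round(4))
for Q in(P,):
    f=(Q['A']+Q['B'])/2;b=(Q['C']+Q['D'])/2;print("centre",(f+b)/2,"widths",np.linalg.norm(Q['A']-Q['B']),np.linalg.norm(Q['C']-Q['D']),np.linalg.norm(f-b),"yaw",np.degrees(np.arctan2(*(b-f)[[1,0]])))
    for a,c in('BA','CD'): v=Q[c]-Q[a];print("y-edge yaw",np.degrees(np.arctan2(v[1],v[0]))-90)
E
```

```text
A [ 0.5402 -0.0008  0.0982] 0.0028 wrist+plane [5.386e-01 1.000e-04 1.040e-01]
B [ 0.5238 -0.0605  0.104 ] 0.0033 wrist+plane [ 0.5206 -0.0612  0.104 ]
C [ 0.5963 -0.0862  0.1467] 0.0041 wrist+plane [ 0.5922 -0.0868  0.147 ]
D [ 0.6148 -0.0206  0.1378] 0.0023 wrist+plane [ 0.6118 -0.0203  0.147 ]
centre [ 0.56578123 -0.04203505  0.1255    ] widths 0.06394648480810025 0.06926111674708711 0.08728871138207499 yaw -17.637084967960316
y-edge yaw -16.40124226457405
y-edge yaw -16.40972134944026
```

The rows are not in the units I measure in: shifts go in shares of 50 mm and turns go in units of 0.1 rad. I convert before sending: -0.025 m is -0.5, 0.02 m is 0.4.

```bash
echo '[[0.03, [-0.5, 0, 0], 0], [0.03, [0, 0, 0.6], 0], [0.03, [0, 0, 0.6], 0], [0.03, [0, 0, 0.4], 0], [0.03, [0, 0, 0], 0], [0.03, [0.16, 0, 0], 0], [0.03, [0.16, 0, 0], 0], [0.03, [0, 0, 0], 0], [0.03, [0, 0, 0], 0]]' | python3 inch.py 8 | head -4
python3 -c "
from h import *
delta(None); tilt('w12')"
echo '[[0.03, [0.08, 0, 0], 0], [0.03, [0.08, 0, 0], 0], [0.03, [0.08, 0, 0], 0], [0.03, [0, 0, 0], 0]]' | python3 inch.py 8 | head -4
python3 -c "
from h import *
delta(None); tilt('w13')"
```

```text
t: 11.15
tool_pos: [0.6648, -0.0706, 0.2226]
orientation: [0.45, 3.107, -0.0]
force: [0.7, -0.4, -4.6]
tcp [ 0.6648 -0.0706  0.2226] yawx 163.53 tilt z [ 0.003 -0.001 -1.   ] t 11.15 F [ 0.7 -0.4 -4.6] open 0.0451 g 7.999404966831207
w12 px [[279.5, 202.0], [279.5, 281.0]] disc 0.0003877943887496921
pt [ 0.0423 -0.0086] tilt 13.9
torque [-0.023 -0.148 -0.012] F [ 0.9  0.3 -3.2] open 0.0452 tcp [ 0.6648 -0.0707  0.2221]
t: 11.6
tool_pos: [0.6525, -0.0672, 0.2209]
orientation: [0.451, 3.109, 0.0]
force: [0.5, 0.6, -3.4]
tcp [ 0.6525 -0.0672  0.2209] yawx 163.51 tilt z [ 0. -0. -1.] t 11.6 F [ 0.5  0.6 -3.4] open 0.0448 g 7.9997701942920685
w13 px [[279.5, 200.5], [279.2, 278.0]] disc 0.00032141176179884646
pt [ 0.0426 -0.0069] tilt 16.2
torque [-0.015 -0.247  0.   ] F [ 1.1 -0.7 -2.6] open 0.0455 tcp [ 0.6526 -0.0672  0.2207]
```

```bash
for i in 1 2; do echo '[[0.03, [0.08, 0, 0], 0], [0.03, [0.08, 0, 0], 0], [0.03, [0, 0, 0], 0]]' | python3 inch.py 6 | sed -n 4p
python3 -c "
from h import *
tilt('w14')"; done
```

```text
force: [1.0, -0.1, -3.8]
w14 px [[279.3, 200.3], [279.1, 276.0]] disc 0.00030910088581207574
pt [ 0.0427 -0.0065] tilt 16.7
torque [-0.009 -0.099  0.037] F [ 0.3 -0.6 -3.6] open 0.0454 tcp [ 0.6448 -0.0649  0.2205]
force: [2.2, -0.2, -0.5]
w14 px [[279.5, 201.5], [279.2, 275.1]] disc 0.00035709953594111364
pt [ 0.0425 -0.0078] tilt 14.9
torque [-0.049 -0.387  0.044] F [ 1.4 -1.   0.8] open 0.0447 tcp [ 0.6376 -0.0627  0.2212]
```

```bash
cat >> h.py <<'E'
def tilt2(tag):
    from plant import robot
    s=robot.read_state();R=Ro.from_rotvec(s["orientation"]).as_matrix();p=s["tool_pos"]+.003*R[:,2]
    g=p+R@np.array([.02,0,-.012]);O={}
    for n in("wrist","scene","side"):
        c=robot.read_camera(n);cv2.imwrite(f"pics/{n}{tag}.png",c["image"][:,:,::-1]);np.savez(f"pics/{n}{tag}.npz",**c)
        m=cv2.inRange(cv2.cvtColor(c["image"],cv2.COLOR_RGB2HSV),(10,120,70),(35,255,255))
        u=proj(c,g);z=np.zeros_like(m);cv2.circle(z,tuple(int(a) for a in u),60 if n=="wrist" else 22,255,-1);m&=z
        k,_,st,ce=cv2.connectedComponentsWithStats(m);O[n]=(c,[(q[4],x.round(1).tolist()) for x,q in zip(ce[1:],st[1:]) if q[4]>5])
        print(n,u.round(0),O[n][1])
    print("tcp",s["tool_pos"].round(4),"F",s["force"].round(1));return O,R,p
def solve(O,R,p,i,W,S):
    X=[tri([(O["wrist"][0],W[j]),(O[i][0],S[j])]) for j in(0,1)]
    q=[R.T@(x[0]-p) for x in X];v=q[0]-q[1];print(i,"contacts far/near tool",q[0].round(4),q[1].round(4),"err",X[0][1].round(4),X[1][1].round(4),"len",np.linalg.norm(v).round(4),"tilt",np.degrees(np.arctan2(v[2],v[0])).round(1))
E
python3 - <<'E'
from h import *
O,R,p=tilt2('15')
W=[x for a,x in sorted(O["wrist"][1],key=lambda t:t[1][1])];S=[x for a,x in sorted(O["side"][1],key=lambda t:t[1][0])]
if len(W)>1 and len(S)>1: solve(O,R,p,"side",W,S[:2])
E
```

```text
wrist [282. 253.] [(np.int32(604), [279.4, 202.2]), (np.int32(810), [279.2, 275.1])]
scene [294. 214.] [(np.int32(36), [293.9, 213.2]), (np.int32(23), [290.7, 223.0])]
side [318. 161.] [(np.int32(7), [321.4, 150.3]), (np.int32(30), [309.1, 171.3])]
tcp [ 0.6376 -0.0627  0.2212] F [ 1.4 -1.   0.8]
side contacts far/near tool [ 0.0363 -0.0012  0.0094] [ 0.0179 -0.0009 -0.0345] err 0.0009 0.0026 len 0.0475 tilt 67.3
```

```bash
python3 - <<'E'
from h import *
# frame 9: tcp (.4769,.314,.1357), yawx -153.3 ; and 8->frame 2 (upright) tcp (.4758,.3135,.233)
def con(n,box,hi=70):
    h=cv2.cvtColor(cv2.imread(f"pics/{n}.png"),cv2.COLOR_BGR2HSV);m=cv2.inRange(h,(10,120,hi),(35,255,255));z=np.zeros_like(m);x,y,X,Y=box;z[y:Y,x:X]=255
    k,_,st,ce=cv2.connectedComponentsWithStats(m&z);return [(int(q[4]),c.round(1).tolist()) for c,q in zip(ce[1:],st[1:]) if q[4]>4]
def tool(X,tcp,yaw):
    c,s=np.cos(np.radians(yaw)),np.sin(np.radians(yaw));d=X-np.array(tcp);return np.round([d[0]*c+d[1]*s,d[0]*s-d[1]*c,-d[2]-.003],4)
for f,tcp,yaw,sb in(("9",(.4769,.314,.1357),-153.3,(150,95,200,125)),("2",(.4758,.3135,.233),-153.3,(140,50,200,80)),("15",(.6376,-.0627,.2212),163.5,(295,140,335,185))):
    W=con("wrist"+f,(225,150,335,330));S=con("side"+f,sb);print(f,W,S)
    w,d=load("wrist"+f),load("side"+f)
    W=sorted([x for a,x in W if a>60],key=lambda x:x[1])
    for a in W[:2]:
        for n,b in S:
            X,e=tri([(w,a),(d,b)])
            if e<.006: print("   ",a,b,tool(X,tcp,yaw),e.round(4))
h=cv2.imread("pics/side15.png")
E
```

```text
9 [(887, [279.0, 203.5]), (827, [279.5, 284.0])] [(6, [183.2, 96.7]), (26, [179.1, 109.3]), (29, [168.9, 120.3])]
    [279.0, 203.5] [168.9, 120.3] [ 0.0402 -0.0017 -0.0059] 0.0017
    [279.5, 284.0] [179.1, 109.3] [ 0.0055 -0.0011 -0.0151] 0.0013
2 [(972, [279.1, 215.0]), (761, [279.4, 293.0])] [(11, [175.9, 52.7]), (21, [172.3, 69.0]), (27, [159.9, 77.1])]
    [279.1, 215.0] [159.9, 77.1] [ 0.0376 -0.0012 -0.0165] 0.001
    [279.4, 293.0] [172.3, 69.0] [ 0.0016 -0.0008 -0.0178] 0.0007
15 [(649, [279.3, 201.6]), (810, [279.2, 275.1])] [(7, [321.4, 150.3]), (30, [309.1, 171.3])]
    [279.3, 201.6] [309.1, 171.3] [ 0.0365 -0.0013  0.0094] 0.0011
    [279.2, 275.1] [321.4, 150.3] [ 0.018  -0.001  -0.0344] 0.0026
```

```bash
cat > nr.py <<'E'
from h import *
def near(w,tcp,yaw,far,nearuv,L=.036):
    c,s=np.cos(np.radians(yaw)),np.sin(np.radians(yaw));R=np.array([[c,s,0],[s,-c,0],[0,0,-1]]);g=np.array(tcp)-[0,0,.003]
    o,d=ray(w,nearuv);o=(R@(o-g))[[0,2]];d=(R@d)[[0,2]];d/=np.linalg.norm(d);q=o-far;b=q@d;D=b*b-q@q+L*L
    if D<0: print("no meet, miss",(q@q-b*b)**.5); D=0
    for sg in(-1,1):
        X=o+d*(-b+sg*D**.5);v=far-X;print("near",X.round(4),"tilt",np.degrees(np.arctan2(v[1],v[0])).round(1))
if __name__=="__main__":
    near(load("wrist9"),(.4769,.314,.1357),-153.3,np.array([.0402,-.0059]),(279.5,284))
    near(load("wrist15"),(.6376,-.0627,.2212),163.5,np.array([.0365,.0094]),(279.2,275.1))
E
python3 nr.py
```

```text
near [ 0.0177 -0.034 ] tilt 51.2
near [ 0.0045 -0.0109] tilt 8.0
near [ 0.0112 -0.0162] tilt 45.2
near [0.0012 0.0025] tilt 11.1
```

```bash
python3 - <<'E'
from h import *
cv2.imwrite("pics/m15.png",np.vstack([np.hstack([crop("side15",258,125,100,75,8)])]))
E
```

```text
(no output)
```

View pics/m15.png

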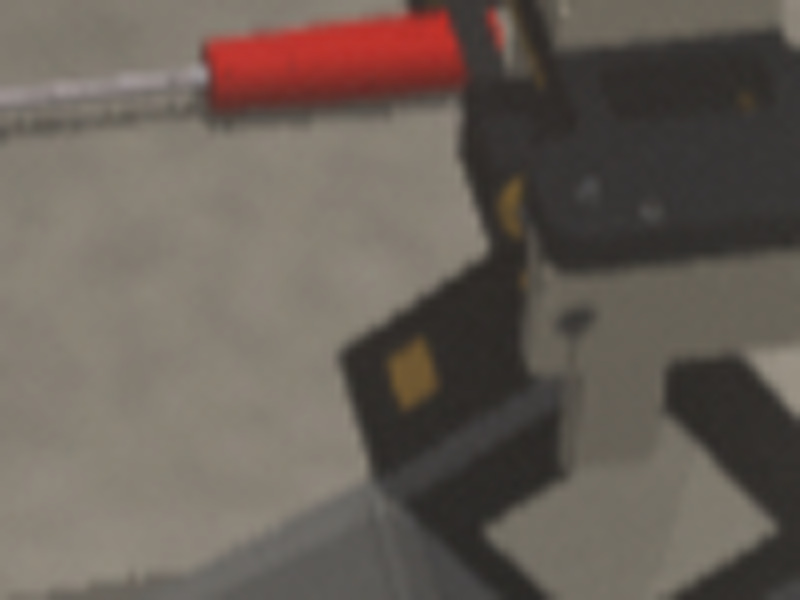

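```bash
cat > fp.py <<'E'
from h import *
def face(c,uvs,tcp,yaw,off=.0225):
    a,s=np.cos(np.radians(yaw)),np.sin(np.radians(yaw));R=np.array([[a,s,0],[s,-a,0],[0,0,-1]]);g=np.array(tcp)-[0,0,.003];out=[]
    camy=(R@(-c["R"].T@c["t"]-g))[1];oy=off*np.sign(camy)
    for uv in uvs:
        o,d=ray(c,uv);o=R@(o-g);d=R@d;out.append((o+d*(oy-o[1])/d[1])[[0,2]])
    v=out[0]-out[1];print(np.round(out,4).tolist(),"len",np.linalg.norm(v).round(4),"angle",np.degrees(np.arctan2(v[1],v[0])).round(1))
if __name__=="__main__":
    c=load("side15");f=lambda x,y:(258+x/8,125+y/8);T=(.6376,-.0627,.2212)
    face(c,[f(390,495),f(560,385)],T,163.5); face(c,[f(482,528),f(575,468)],T,163.5); face(c,[f(780,525),f(675,415)],T,163.5)
    c9=load("side9");k=lambda x,y:(129+(x-400)/4,91+y/4)
    face(c9,[k(630,273),k(703,197)],(.4769,.314,.1357),-153.3)
    d=load("side0");q=lambda x,y:(256+(x-400)/4,180+(y-300)/4);face(d,[q(462,492),q(632,415)],(.5665,-.042,.1286),163.6,.0305)
E
python3 fp.py
```

```text
[[0.0434, 0.0258], [0.007, -0.0014]] len 0.0455 angle 36.7
[[0.022, 0.0396], [0.0018, 0.0243]] len 0.0253 angle 37.2
[[-0.0481, 0.0505], [-0.0198, 0.0117]] len 0.048 angle 126.1
[[0.0269, 0.105], [-0.0383, 0.0896]] len 0.067 angle 13.3
[[0.0349, 0.0214], [-0.0443, -0.0167]] len 0.0878 angle 25.7
```

To row units: -0.03 m is -0.6, 0.03 m is 0.6.

```bash
echo '[[0.03, [-0.3, 0, 0], 0], [0.03, [-0.3, 0, 0], 0], [0.03, [0, 0, -0.6], 0], [0.03, [0, 0, -0.6], 0], [0.03, [0, 0, -0.5], 0], [0.03, [0.6, 0, 0], 0], [0.03, [0.6, 0, 0], 0], [0.03, [0.6, 0, 0], 0], [0.03, [0.6, 0, 0], 0], [0.03, [0.6, 0, 0], 0], [0.03, [0.26, 0, 0], 0], [0.03, [0, 0, 0], 0], [0.03, [0, 0, 0], 0], [0.03, [0, 0, 0], 0]]' | python3 inch.py 10 | head -2
cat >> h.py <<'E'
def XZ(corner_tilt=None):
    from plant import robot
    s=robot.read_state();d=s["tool_pos"]-np.array([.5665,-.042,.003]);X=d[0]*.9593-d[1]*.2823;Y=d[0]*.2823+d[1]*.9593
    R=Ro.from_rotvec(s["orientation"]).as_matrix();F=s["force"]
    print("t",round(s["t"],2),"grip X,Z,Y mm",(np.array([X,d[2],Y])*1e3).round(1),"yaw",np.degrees(np.arctan2(R[1,0],R[0,0])).round(2),"F along X,Y,Z",np.round([F[0]*.9593-F[1]*.2823,F[0]*.2823+F[1]*.9593,F[2]],1),"Ty",(R.T@s["wrist_torque"]).round(2),"open",round(s["opening"],4))
E
python3 - <<'E'
from h import *
from fp import *
XZ();O,R,p=tilt2('16')
E
```

```text
t: 13.9
tool_pos: [0.5104, -0.0252, 0.3052]
t 13.9 grip X,Z,Y mm [-5.860e+01  3.022e+02  3.000e-01] yaw 163.5 F along X,Y,Z [-0.6  0.3 -3.8] Ty [0.   0.07 0.01] open 0.045
wrist [282. 253.] [(np.int32(631), [279.5, 202.7]), (np.int32(793), [279.3, 275.1])]
scene [247. 145.] [(np.int32(66), [242.5, 132.3]), (np.int32(25), [237.2, 144.5]), (np.int32(11), [251.3, 149.5])]
side [239. 130.] [(np.int32(34), [231.0, 142.5])]
tcp [ 0.5104 -0.0252  0.3052] F [-0.5  0.4 -3.8]
```

```bash
echo '[[0.03, [0, 0, 0.6], 0], [0.03, [0, 0, 0.54], 0], [0.03, [0, 0, 0], 0], [0.03, [-0.1, 0, 0.174], 0], [0.03, [-0.1, 0, 0.174], 0], [0.03, [-0.1, 0, 0.174], 0], [0.03, [0, 0, 0], 0], [0.03, [0, 0, 0], 0]]' | python3 inch.py 10 | head -1
python3 -c "
from h import *
XZ()"
echo '[[0.03, [-0.05, 0, 0.086], 0], [0.03, [-0.05, 0, 0.086], 0], [0.03, [0, 0, 0], 0]]' | python3 inch.py 10 | head -1
python3 -c "
from h import *
XZ();tilt2('17')"
```

```text
t: 14.85
t 14.85 grip X,Z,Y mm [-43.9 219.6   0.3] yaw 163.5 F along X,Y,Z [ 0.2 -0.9 -3.6] Ty [-0.    0.06 -0.04] open 0.0452
t: 15.15
t 15.15 grip X,Z,Y mm [-39.1 210.2   0.3] yaw 163.51 F along X,Y,Z [-0.  -0.9 -4.3] Ty [ 0.01  0.08 -0.  ] open 0.0448
wrist [282. 253.] [(np.int32(633), [279.5, 202.8]), (np.int32(799), [279.2, 275.1])]
scene [257. 182.] [(np.int32(41), [252.5, 177.1]), (np.int32(18), [249.1, 186.8])]
side [254. 172.] [(np.int32(30), [246.0, 181.9])]
tcp [ 0.5291 -0.0307  0.2132] F [-0.3 -0.9 -4.3]
```

```bash
for i in 1 2; do echo '[[0.03, [-0.076, 0, 0.085], 0], [0.03, [-0.076, 0, 0.085], 0], [0.03, [0, 0, 0], 0]]' | python3 inch.py 8 | head -1
python3 -c "
from h import *
XZ();tilt2('18')" | grep -v scene; done
```

```text
t: 15.6
t 15.6 grip X,Z,Y mm [-31.7 202.1   0.5] yaw 163.52 F along X,Y,Z [-5.4  0.1  2.2] Ty [-0.1   0.96  0.03] open 0.0448
wrist [282. 253.] [(np.int32(596), [279.6, 202.2]), (np.int32(794), [279.3, 275.1])]
side [258. 175.] [(np.int32(29), [250.0, 184.7])]
tcp [ 0.5362 -0.0326  0.2051] F [-5.2  1.7  2.2]
t: 16.05
t 16.05 grip X,Z,Y mm [-24.2 193.9   0.5] yaw 163.52 F along X,Y,Z [-7.   0.7  3.6] Ty [-0.09  1.17  0.11] open 0.0448
wrist [282. 253.] [(np.int32(577), [280.0, 201.7]), (np.int32(806), [279.4, 274.1])]
side [263. 178.] [(np.int32(30), [253.9, 187.3])]
tcp [ 0.5434 -0.0347  0.1969] F [-6.5  2.7  3.6]
```

```bash
cat >> h.py <<'E'
def far(tag):
    from plant import robot
    O,R,p=tilt2(tag);W=min([x for a,x in O["wrist"][1]],key=lambda x:x[1]);S=max(O["side"][1])[1]
    X,e=tri([(O["wrist"][0],W),(O["side"][0],S)]);q=R.T@(X-p);print("far contact tool",q.round(4),"err",e.round(4),"rot from upright",np.degrees(np.arctan2(q[2],q[0])+np.arctan2(.0165,.0376)).round(1));XZ()
E
python3 - <<'E'
from h import *
far('19')
E
echo '[[0.03, [-0.076, 0, 0.085], 0], [0.03, [-0.076, 0, 0.085], 0], [0.03, [0, 0, 0], 0]]' | python3 inch.py 6 | head -1
python3 -c "
from h import *
far('20')" | tail -2
```

```text
wrist [282. 253.] [(np.int32(577), [280.0, 201.7]), (np.int32(809), [279.3, 274.1])]
scene [262. 192.] [(np.int32(39), [259.1, 187.0]), (np.int32(18), [254.8, 197.2])]
side [262. 177.] [(np.int32(30), [253.9, 187.1])]
tcp [ 0.5433 -0.0347  0.1973] F [-7.4  1.9  3.1]
far contact tool [ 0.0368 -0.0008  0.0088] err 0.0008 rot from upright 37.2
t 16.35 grip X,Z,Y mm [-24.4 194.4   0.5] yaw 163.52 F along X,Y,Z [-6.3  0.   1.5] Ty [0.03 1.32 0.16] open 0.0451
t: 16.65
far contact tool [ 0.0333 -0.0062 -0.0083] err 0.0155 rot from upright 9.7
t 16.8 grip X,Z,Y mm [-16.7 185.9   0.5] yaw 163.52 F along X,Y,Z [-7.2 -0.7  3.8] Ty [0.01 1.28 0.09] open 0.0448
```

```bash
python3 -c "
from h import *
O,R,p=tilt2('21')
W=sorted([x for a,x in O['wrist'][1]],key=lambda x:x[1])
for w in W:
  for n in('side','scene'):
    for a,x in O[n][1]:
      X,e=tri([(O['wrist'][0],w),(O[n][0],x)]);print(n,w,x,a,(R.T@(X-p)).round(4),e.round(4))
"
```

```text
wrist [282. 253.] [(np.int32(828), [279.5, 255.0])]
scene [264. 196.] [(np.int32(40), [262.4, 192.1]), (np.int32(21), [258.0, 202.8])]
side [267. 180.] [(np.int32(30), [253.0, 190.5])]
tcp [ 0.5506 -0.0369  0.1889] F [-7.1  1.3  3.8]
side [279.5, 255.0] [253.0, 190.5] 30 [ 0.0332 -0.0062 -0.0082] 0.0155
scene [279.5, 255.0] [262.4, 192.1] 40 [ 0.0239 -0.0012 -0.023 ] 0.0
scene [279.5, 255.0] [258.0, 202.8] 21 [ 0.0186 -0.0088 -0.0037] 0.0083
```

To row units: -0.025 m is -0.5, -0.02 m is -0.4.

```bash
echo '[[0.03, [0.2, 0, -0.174], 0], [0.03, [0.2, 0, -0.174], 0], [0.03, [0.1, 0, -0.4], 0], [0.03, [0.1, 0, -0.5], 0], [0.03, [0, 0, -0.5], 0], [0.03, [0, 0, -0.5], 0], [0.03, [0, 0, 0], 0], [0.03, [0, 0, 0], 0]]' | python3 inch.py 10 | head -1
cat > lab.py <<'E'
from h import *
def lab(tag):
    from plant import robot
    s=robot.read_state();R=Ro.from_rotvec(s["orientation"]).as_matrix();g=s["tool_pos"]+.003*R[:,2]
    for n in("side","scene"):
        c=robot.read_camera(n);cv2.imwrite(f"pics/{n}{tag}.png",c["image"][:,:,::-1]);np.savez(f"pics/{n}{tag}.npz",**c)
        y0=np.sign((R.T@(-c["R"].T@c["t"]-g))[1])*.0225
        gray=cv2.cvtColor(c["image"],cv2.COLOR_RGB2GRAY);u=proj(c,g+R@np.array([0,y0,.05])).astype(int)
        x,y=u-35;roi=gray[y:y+70,x:x+70];dark=cv2.inRange(roi,0,62)   # black shell
        k,l,st,ce=cv2.connectedComponentsWithStats(dark)
        big=1+np.argmax(st[1:,4]);cn,_=cv2.findContours((l==big).astype(np.uint8),cv2.RETR_CCOMP,cv2.CHAIN_APPROX_NONE)
        print(n,"roi",x,y,"dark",st[big])
        for q in cn:
            if cv2.contourArea(q)<60: continue
            ap=cv2.approxPolyDP(q,1.6,True)[:,0]+[x,y]
            pts=[]
            for uv in ap:
                o,d=ray(c,uv);o=R.T@(o-g);d=R.T@d;pts.append((o+d*(y0-o[1])/d[1])[[0,2]])
            pts=np.array(pts);e=np.roll(pts,-1,0)-pts
            print(" area",cv2.contourArea(q));[print("  px",a.tolist(),"xz mm",(p*1e3).round(1).tolist(),"edge len",(np.linalg.norm(v)*1e3).round(1),"ang",np.degrees(np.arctan2(v[1],v[0])).round(0)) for a,p,v in zip(ap,pts,e)]
if __name__=="__main__":
    import sys;XZ();lab(sys.argv[1])
E
python3 lab.py 22; python3 -c "
from h import *
tilt2('23')"
```

```text
t: 17.75
t 17.75 grip X,Z,Y mm [-45.8 297.5   0.3] yaw 163.51 F along X,Y,Z [-0.2  0.5 -5.3] Ty [-0.03  0.04  0.01] open 0.045
side roi 227 133 dark [   0    0   70   56 1548]
 area 1426.5
  px [227, 143] xz mm [54.2, -11.8] edge len 32.6 ang 88.0
  px [228, 159] xz mm [55.3, 20.8] edge len 14.7 ang -154.0
  px [236, 155] xz mm [42.0, 14.4] edge len 4.6 ang 106.0
  px [237, 157] xz mm [40.7, 18.8] edge len 9.8 ang 31.0
  px [232, 160] xz mm [49.1, 23.9] edge len 6.7 ang 100.0
  px [233, 163] xz mm [48.0, 30.4] edge len 90.4 ang 132.0
  px [271, 188] xz mm [-12.8, 97.2] edge len 8.8 ang -174.0
  px [276, 187] xz mm [-21.6, 96.3] edge len 47.2 ang -137.0
  px [296, 171] xz mm [-56.2, 64.2] edge len 53.3 ang 39.0
  px [272, 188] xz mm [-14.6, 97.5] edge len 12.4 ang -116.0
  px [275, 183] xz mm [-19.9, 86.4] edge len 47.8 ang -139.0
  px [296, 167] xz mm [-56.0, 55.1] edge len 35.7 ang -84.0
  px [294, 151] xz mm [-52.0, 19.6] edge len 34.9 ang -52.0
  px [281, 139] xz mm [-30.6, -8.1] edge len 17.0 ang -21.0
  px [271, 137] xz mm [-14.8, -14.2] edge len 26.3 ang 89.0
  px [271, 150] xz
[... 1126 characters left out ...]
mm [-6.8, 95.0] edge len 16.1 ang 176.0
  px [260, 205] xz mm [-22.9, 96.1] edge len 49.1 ang -138.0
  px [271, 206] xz mm [-59.4, 63.3] edge len 6.9 ang -34.0
  px [269, 203] xz mm [-53.7, 59.4] edge len 87.6 ang -121.0
  px [284, 192] xz mm [-98.8, -15.7] edge len 13.6 ang -102.0
  px [285, 188] xz mm [-101.6, -29.0] edge len 55.5 ang -48.0
  px [270, 159] xz mm [-64.8, -70.5] edge len 26.5 ang -94.0
  px [270, 148] xz mm [-66.5, -97.0] edge len 102.6 ang 37.0
wrist [282. 253.] [(np.int32(799), [279.5, 250.7])]
scene [251. 151.] [(np.int32(63), [247.2, 139.2]), (np.int32(24), [241.9, 151.0])]
side [247. 133.] [(np.int32(25), [232.2, 146.0])]
tcp [ 0.5217 -0.0285  0.2987] F [ 0.2 -0.3 -4.3]
```

To row units: 0.03 m is 0.6, 0.013 m is 0.26.

```bash
echo '[[0.03, [0.6, 0, 0], 0], [0.03, [0.6, 0, 0], 0], [0.03, [0.26, 0, 0.2], 0], [0.03, [0, 0, 0.6], 0], [0.03, [0, 0, 0.6], 0], [0.03, [0, 0, 0.6], 0], [0.03, [0, 0, 0.6], 0], [0.03, [0, 0, 0.24], 0], [0.03, [0, 0, 0], 0], [0.03, [-0.24, 0, 0], 0], [0.03, [-0.24, 0, 0], 0], [0.03, [0, 0, 0], 0], [0.03, [0, 0, 0], 0]]' | python3 inch.py 10 | head -1
python3 lab.py 24 | grep -v scene | head -24 | awk 'NR<3||/len (3|4|5|9)[0-9]/'
echo '[[0.03, [-0.1, 0, 0], 0], [0.03, [-0.1, 0, 0], 0], [0.03, [0, 0, 0], 0]]' | python3 inch.py 8 | head -1
python3 lab.py 25 | grep -v scene | head -24 | awk 'NR<3||/len (3|4|5|9)[0-9]/'
```

```text
t: 19.3
t 19.3 grip X,Z,Y mm [-94.6 157.1   0.5] yaw 163.5 F along X,Y,Z [-0.   0.1 -5.4] Ty [-0.03  0.01 -0.05] open 0.045
side roi 203 192 dark [   2    0   68   66 1558]
  px [205, 204] xz mm [54.1, -23.7] edge len 41.2 ang 86.0
  px [210, 223] xz mm [51.0, 26.8] edge len 91.1 ang 128.0
  px [243, 244] xz mm [-4.5, 99.0] edge len 43.8 ang -149.0
  px [267, 220] xz mm [-52.8, 38.6] edge len 31.8 ang -78.0
  px [244, 213] xz mm [-11.6, 11.7] edge len 36.6 ang 128.0
  px [258, 226] xz mm [-35.5, 52.1] edge len 49.0 ang 33.0
  px [237, 238] xz mm [5.7, 78.7] edge len 47.2 ang -53.0
t: 19.7
t 19.7 grip X,Z,Y mm [-85.1 156.4   0.6] yaw 163.51 F along X,Y,Z [-4.4  0.5  1.3] Ty [-0.11  0.7   0.03] open 0.0449
side roi 209 192 dark [   0    0   70   70 1619]
  px [209, 202] xz mm [56.3, -27.8] edge len 40.8 ang 84.0
  px [246, 245] xz mm [-0.8, 102.7] edge len 39.8 ang -143.0
  px [267, 256] xz mm [-41.0, 146.6] edge len 31.2 ang 136.0
  px [278, 261] xz mm [-63.3, 168.4] edge len 58.6 ang -90.0
  px [268, 228] xz mm [-44.8, 60.9] edge len 42.5 ang -86.0
  px [250, 215] xz mm [-12.7, 18.4] edge len 38.0 ang 124.0
  px [262, 225] xz mm [-33.7, 50.2] edge len 50.7 ang 36.0
  px [241, 238] xz mm [7.5, 79.7] edge len 51.0 ang -53.0
  px [224, 213] xz mm [33.2, 4.6] edge len 35.9 ang -89.0
```

To row units: -0.005 m is -0.1.

```bash
echo '[[0.03, [-0.1, 0, 0], 0], [0.03, [-0.1, 0, 0], 0], [0.03, [0, 0, 0], 0]]' | python3 inch.py 8 | head -1
python3 lab.py 26 | grep -v scene | head -24 | awk 'NR<3||/len (3|4|5|9|10)[0-9]/'
```

```text
t: 20.1
t 20.1 grip X,Z,Y mm [-75.5 156.3   0.6] yaw 163.52 F along X,Y,Z [-8.   1.   4.8] Ty [-0.11  1.21  0.06] open 0.0448
side roi 214 191 dark [   0    0   70   70 1696]
  px [214, 220] xz mm [62.1, 19.6] edge len 93.5 ang 122.0
  px [244, 244] xz mm [12.4, 98.7] edge len 40.8 ang -151.0
  px [283, 260] xz mm [-64.3, 167.2] edge len 42.8 ang -90.0
  px [280, 247] xz mm [-58.1, 123.1] edge len 34.9 ang -63.0
  px [268, 229] xz mm [-35.2, 63.6] edge len 59.6 ang -84.0
```

To row units: -0.03 m is -0.6, 0.02 m is 0.4.

```bash
echo '[[0.03, [0.3, 0, 0], 0], [0.03, [0.4, 0, 0], 0], [0.03, [0, 0, -0.6], 0], [0.03, [0, 0, -0.6], 0], [0.03, [0, 0, -0.6], 0], [0.03, [0, 0, 0], 0], [0.03, [0, 0, 0], 0]]' | python3 inch.py 20 | head -1
python3 lab.py 27; python3 -c "
from h import *
tilt2('28')"
```

```text
t: 20.9
t 20.9 grip X,Z,Y mm [-109.6  245.8    0.5] yaw 163.51 F along X,Y,Z [-0.1  0.  -4.8] Ty [-0.02 -0.01  0.01] open 0.0449
side roi 191 160 dark [   0    0   60   56 1233]
 area 1106.0
  px [191, 162] xz mm [49.6, -33.2] edge len 9.0 ang 103.0
  px [193, 166] xz mm [47.7, -24.5] edge len 50.8 ang 79.0
  px [191, 189] xz mm [57.7, 25.4] edge len 77.8 ang 121.0
  px [219, 213] xz mm [17.6, 92.1] edge len 10.7 ang 140.0
  px [224, 215] xz mm [9.3, 98.9] edge len 40.5 ang -146.0
  px [242, 204] xz mm [-24.4, 76.4] edge len 9.8 ang 40.0
  px [238, 207] xz mm [-16.9, 82.8] edge len 8.0 ang -81.0
  px [237, 204] xz mm [-15.7, 74.9] edge len 30.2 ang -142.0
  px [250, 195] xz mm [-39.6, 56.5] edge len 33.9 ang -87.0
  px [248, 181] xz mm [-37.9, 22.6] edge len 35.1 ang -59.0
  px [236, 169] xz mm [-19.8, -7.5] edge len 6.6 ang -9.0
  px [232, 169] xz mm [-13.3, -8.5] edge len 33.7 ang 86.0
  px [232, 184] xz mm [-10.7, 25.1] edge len 27.5 ang 120.0
  px [241, 193] xz mm [-24.4, 48.9] edge len 53.0 ang 31.0
  px [216, 207] xz mm [21.2, 75.8] edge len 50.9 ang -60.0
  px [198, 191] xz mm
[... 1418 characters left out ...]
z mm [18.4, 82.0] edge len 20.8 ang 139.0
  px [236, 195] xz mm [2.6, 95.6] edge len 42.8 ang -147.0
  px [245, 198] xz mm [-33.3, 72.3] edge len 110.7 ang -123.0
  px [260, 186] xz mm [-93.0, -21.0] edge len 45.7 ang -61.0
  px [251, 165] xz mm [-70.8, -61.0] edge len 48.3 ang -94.0
  px [250, 147] xz mm [-74.1, -109.2] edge len 27.9 ang 45.0
  px [244, 149] xz mm [-54.3, -89.5] edge len 4.0 ang -53.0
  px [243, 147] xz mm [-51.8, -92.7] edge len 226.9 ang 36.0
wrist [282. 253.] [(np.int32(910), [279.5, 240.5])]
scene [234. 152.] [(np.int32(52), [227.5, 141.9]), (np.int32(17), [223.1, 152.7])]
side [210. 162.] [(np.int32(16), [190.2, 169.6])]
tcp [ 0.4602 -0.0104  0.2468] F [-0.1 -0.3 -4.6]
```

To row units: -0.02 m is -0.4, 0.0087 m is 0.174.

```bash
echo '[[0.03, [-0.4, 0, 0.04], 0], [0.03, [-0.4, 0, 0.04], 0], [0.03, [-0.4, 0, 0.04], 0], [0.03, [-0.4, 0, 0.04], 0], [0.03, [0, 0, 0], 0], [0.03, [-0.1, 0, 0.174], 0], [0.03, [-0.1, 0, 0.174], 0], [0.03, [-0.08, 0, 0.14], 0], [0.03, [0, 0, 0], 0], [0.03, [0, 0, 0], 0]]' | python3 inch.py 15 | head -1
python3 -c "
from h import *
XZ()"
for i in 1 2; do echo '[[0.03, [-0.04, 0, 0.07], 0], [0.03, [-0.04, 0, 0.07], 0], [0.03, [0, 0, 0], 0]]' | python3 inch.py 15 | head -1
python3 -c "
from h import *
XZ()"; done
```

```text
t: 22.15
t 22.15 grip X,Z,Y mm [-16.6 213.    0.3] yaw 163.51 F along X,Y,Z [ 0.6 -0.7 -4.4] Ty [-0.04 -0.05 -0.02] open 0.0448
t: 22.45
t 22.45 grip X,Z,Y mm [-12.3 206.    0.3] yaw 163.51 F along X,Y,Z [-0.5 -0.7 -3.9] Ty [-0.04 -0.04  0.03] open 0.0448
t: 22.75
t 22.75 grip X,Z,Y mm [ -8.3 198.6   0.2] yaw 163.51 F along X,Y,Z [ 0.5 -0.  -3.7] Ty [-0.02 -0.05  0.01] open 0.045
```

```bash
for i in 1 2 3; do echo '[[0.03, [-0.05, 0, 0.086], 0], [0.03, [-0.05, 0, 0.086], 0], [0.03, [0, 0, 0], 0]]' | python3 inch.py 15 | head -1
python3 -c "
from h import *
XZ()"; done
```

```text
t: 23.05
t 23.05 grip X,Z,Y mm [ -3.4 189.8   0.2] yaw 163.51 F along X,Y,Z [-0.4 -0.4 -4.2] Ty [-0.02 -0.06 -0.05] open 0.0447
t: 23.35
t 23.35 grip X,Z,Y mm [  1.6 181.3   0.2] yaw 163.51 F along X,Y,Z [-0.4 -0.1 -4.2] Ty [-0.03 -0.08 -0.02] open 0.0451
t: 23.65
t 23.65 grip X,Z,Y mm [  6.6 172.7   0.2] yaw 163.51 F along X,Y,Z [ 0.3 -0.2 -4.6] Ty [ 0.05 -0.06  0.01] open 0.0448
```

```bash
for i in 1 2; do echo '[[0.03, [-0.04, 0, 0.07], 0], [0.03, [-0.03, 0, 0.052], 0], [0.03, [0, 0, 0], 0]]' | python3 inch.py 15 | head -1
python3 -c "
from h import *
XZ()"; done; python3 lab.py 29 | sed -n '/side/,/scene/p' | awk '/len (3|4|5|9|10)[0-9]/'
```

```text
t: 23.95
t 23.95 grip X,Z,Y mm [ 10.6 167.9   0.3] yaw 163.51 F along X,Y,Z [-1.5 -0.7  2.7] Ty [0.05 0.51 0.05] open 0.045
t: 24.25
t 24.25 grip X,Z,Y mm [ 14.5 161.9   0.3] yaw 163.51 F along X,Y,Z [-0.7  0.3  4.4] Ty [0.05 0.11 0.02] open 0.0449
  px [263, 211] xz mm [63.0, 17.3] edge len 51.7 ang 122.0
  px [280, 224] xz mm [31.9, 59.2] edge len 31.6 ang -62.0
  px [272, 215] xz mm [46.7, 31.2] edge len 46.2 ang -147.0
  px [329, 183] xz mm [-56.1, -33.5] edge len 53.1 ang -9.0
  px [296, 183] xz mm [3.4, -43.2] edge len 39.1 ang -9.0
  px [261, 191] xz mm [64.9, -34.1] edge len 45.5 ang 88.0
```

```bash
echo '[[0.093, [0, 0, 0], 0], [0.093, [0, 0, 0], 0], [0.093, [0, 0, 0], 0], [0.093, [0, 0, 0], 0], [0.093, [0.26, 0, 0], 0], [0.093, [0.25, 0, 0], 0], [0.093, [0, 0, 0], 0], [0.03, [0, 0, 0], 0], [0.03, [0, 0, 0], 0], [0.03, [0, 0, 0], 0], [0.03, [0, 0, 0], 0], [0.03, [0, 0, 0], 0], [0.03, [0, 0, 0], 0], [0.03, [0, 0, 0], 0], [0.03, [0, 0, 0], 0], [0.03, [0, 0, 0], 0]]' | python3 inch.py 40
python3 -c "
from h import *
XZ()"; python3 lab.py 30 | sed -n '/side/,/scene/p' | awk '/len (3|4|5|9|10)[0-9]/'
```

```text
t: 25.95
tool_pos: [0.5553, -0.0384, 0.1643]
orientation: [-0.45, -3.109, 0.0]
force: [0.0, -1.1, -0.7]
opening: 0.045
gripper_force: 39.8
t 25.95 grip X,Z,Y mm [-11.7 161.3   0.3] yaw 163.51 F along X,Y,Z [ 0.4 -1.1 -0.7] Ty [-0.04  0.   -0.03] open 0.045
  px [267, 254] xz mm [32.3, 144.7] edge len 104.1 ang 168.0
  px [316, 254] xz mm [-69.4, 167.2] edge len 39.7 ang -87.0
  px [316, 242] xz mm [-67.3, 127.5] edge len 51.0 ang -1.0
```

To row units: 0.0043 m is 0.086, -0.0025 m is -0.05.

```bash
echo '[[0.03, [-0.05, 0, 0.086], 0], [0.03, [-0.05, 0, 0.086], 0], [0.03, [-0.05, 0, 0.086], 0], [0.03, [-0.05, 0, 0.086], 0], [0.03, [0, 0, 0], 0]]' | python3 inch.py 50 | head -1
python3 -c "
from h import *
XZ()"; echo '[[0.03, [-0.02, 0, 0.034], 0], [0.03, [-0.02, 0, 0.034], 0], [0.03, [0, 0, 0], 0]]' | python3 inch.py 50 | head -1
python3 -c "
from h import *
XZ()"
```

```text
t: 26.55
t 26.55 grip X,Z,Y mm [-1.300e+00  1.438e+02  1.000e-01] yaw 163.5 F along X,Y,Z [-3.6 -0.8  5.5] Ty [0.22 0.83 0.05] open 0.0449
t: 26.85
t 26.85 grip X,Z,Y mm [4.000e-01 1.407e+02 1.000e-01] yaw 163.51 F along X,Y,Z [-4.5 -0.7  7.1] Ty [0.25 0.87 0.05] open 0.0448
```

```bash
for i in 1 2 3; do echo '[[0.03, [-0.01, 0, 0.018], 0], [0.03, [-0.01, 0, 0.018], 0], [0.03, [0, 0, 0], 0]]' | python3 inch.py 50 | head -1
python3 -c "
from h import *
XZ()"; done
```

```text
t: 27.15
t 27.15 grip X,Z,Y mm [1.400e+00 1.391e+02 1.000e-01] yaw 163.51 F along X,Y,Z [-4.7 -1.1  6.1] Ty [0.42 0.93 0.03] open 0.045
t: 27.45
t 27.45 grip X,Z,Y mm [2.10e+00 1.38e+02 1.00e-01] yaw 163.51 F along X,Y,Z [-9.3 -2.2 12.5] Ty [0.41 1.72 0.11] open 0.0447
t: 27.75
t 27.75 grip X,Z,Y mm [2.400e+00 1.379e+02 1.000e-01] yaw 163.52 F along X,Y,Z [-21.1  -3.   29.3] Ty [0.76 3.65 0.11] open 0.0447
```

The rows are not in the units I measure in: shifts go in shares of 50 mm and turns go in units of 0.1 rad. I convert before sending: -0.0017 m is -0.034, 0.001 m is 0.02.

```bash
echo '[[0.03, [0.02, 0, -0.034], 0], [0.03, [0.02, 0, -0.034], 0], [0.03, [0.02, 0, -0.034], 0], [0.03, [0, 0, 0], 0]]' | python3 inch.py 40 | head -1
python3 -c "
from h import *
XZ()"; echo '[[0.093, [0, 0, 0], 0], [0.093, [0, 0, 0], 0], [0.093, [0, 0, 0], 0], [0.093, [0, 0, 0], 0], [0.093, [0, 0, 0], 0], [0.093, [0, 0, 0], 0]]' | python3 inch.py | head -1
python3 -c "
from h import *
XZ()"; echo '[[0.093, [0, 0, -0.4], 0], [0.093, [0, 0, -0.6], 0], [0.093, [0, 0, -0.6], 0], [0.093, [0, 0, -0.6], 0], [0.093, [-0.4, 0, -0.4], 0], [0.093, [-0.6, 0, 0], 0], [0.093, [-0.6, 0, 0], 0], [0.093, [0, 0, 0], 0], [0.093, [0, 0, 0], 0]]' | python3 inch.py | head -1
python3 - <<'E'
from h import *
from plant import robot
XZ()
M=np.array([.5665,-.042,.1256]);u=np.array([.9593,-.2823,0])
xt=.866*u+[0,0,.5];a=-.5*u+[0,0,.866];O={}
for n in("scene","side","wrist"):
    c=robot.read_camera(n);cv2.imwrite(f"pics/{n}31.png",c["image"][:,:,::-1]);np.savez(f"pics/{n}31.npz",**c)
    m=cv2.inRange(cv2.cvtColor(c["image"],cv2.COLOR_RGB2HSV),(10,120,70),(35,255,255))
    k,_,st,ce=cv2.connectedComponentsWithStats(m)
    print(n,"contacts if latched",[proj(c,M+(55-20.)/1e3*a+s*.018*xt).round(1).tolist() for s in(-1,1)],"if out",[proj(c,M+.055*a+s*.018*xt).round(1).tolist() for s in(-1,1)])
    e=proj(c,M+.04*a);print("   ",[x.round(1).tolist() for x,q in zip(ce[1:],st[1:]) if q[4]>6 and np.linalg.norm(x-e)<60])
E
```

```text
t: 28.15
t 28.15 grip X,Z,Y mm [3.000e-01 1.408e+02 1.000e-01] yaw 163.51 F along X,Y,Z [-3.5 -0.8  7. ] Ty [ 0.33  0.9  -0.01] open 0.0447
t: 28.75
t 28.75 grip X,Z,Y mm [  0.3 140.5   0.3] yaw 163.51 F along X,Y,Z [-0.2 -0.  -0.1] Ty [-0.02 -0.03  0.01] open 0.0878
t: 29.65
t 29.65 grip X,Z,Y mm [8.010e+01 2.696e+02 1.000e-01] yaw 163.5 F along X,Y,Z [-0.  -0.2  0.3] Ty [ 0.01  0.03 -0.02] open 0.0926
scene contacts if latched [[266.4, 212.0], [275.6, 215.9]] if out [[263.1, 204.4], [272.2, 208.1]]
    [[289.9, 201.0]]
side contacts if latched [[269.5, 200.3], [286.2, 191.4]] if out [[263.9, 194.4], [280.8, 185.2]]
    [[284.7, 191.6], [267.8, 200.2]]
wrist contacts if latched [[280.4, 65.4], [280.5, 108.4]] if out [[280.5, 46.7], [280.6, 92.8]]
    [[280.1, 58.4], [279.6, 101.4]]
```

```bash
python3 - <<'E'
from h import *
w,d=load("wrist31"),load("side31")
M=np.array([.5665,-.042,.1256]);u=np.array([.9593,-.2823,0]);xt=.866*u+[0,0,.5];a=-.5*u+[0,0,.866];yt=np.cross(a,xt)
Q=[tri([(w,p),(d,q)]) for p,q in(((280.1,58.4),(267.8,200.2)),((279.6,101.4),(284.7,191.6)))]
for X,e in Q: print(X.round(4),e.round(4),"tray x,y,height over mouth-out mm",(np.array([(X-M)@xt,(X-M)@yt,(X-M)@a])*1e3).round(1))
v=Q[1][0]-Q[0][0];print("tilt",np.degrees(np.arctan2(v[2],v@u)),"len",np.linalg.norm(v))
E
```

```text
[ 0.5309 -0.0319  0.1486] 0.0007 tray x,y,height over mouth-out mm [-20.6  -0.4  38.4]
[ 0.5606 -0.0412  0.1659] 0.0009 tray x,y,height over mouth-out mm [15.1 -0.9 37.8]
tilt 29.087240811344447 len 0.03565448005775506
```

```bash
python3 -c "
from plant import robot
print(robot.close_job())"
```

```text
the job is handed in; nothing more can be done
None
```

The pack is seated upright in the tray, and the tray was pressed once to its end stop and released. The last camera check puts the pack at the latched depth and about 29° lean. The gripper is clear, the bystanders were not touched, and I handed the job in at about 30 s; no verdict was returned.

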